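# Fetch the loupe from behind the bottles

### The arm

A 6-joint arm with a two-finger parallel gripper is mounted at the origin on the work surface; the furniture and walls round the work are solid. World frame = base frame: x ahead of the robot, y to its left, z up, the work surface at z = 0. Lengths are in mm, angles in rad, forces in N, time in s.
With the tool pointing down it reaches from about 275 to 750 mm from the base axis. Payload 10.2 kg.
Tool frame: the origin (TCP) lies midway between the tips of the shut fingers; the grasp point (between the pads) lies grasp_offset behind it (grasp_offset is the distance from the TCP to the grasp point, in mm); z points along the fingers, y is the line along which they close (so a half turn about z gives the same grasp; the last joint's range is limited). The gripper opens to 88 mm and grips with 3 to 60 N. Pads are 18 mm wide; open, the fingers measure 123 mm over their backs; the gripper's body (75 mm by 187 mm) begins 45 mm behind the grasp point.
Start: joints at [1.127, 0.313, 1.498, -0, 1.331, -0.223], TCP at [114.993, 512.258, 238.72] pointing down, gripper open.
Joint ranges: [-2.94, 2.94], [-0.97, 2.17], [0.19, 2.56], [-1.23, 4.37], [0.02, 3.11], [-2.88, 2.88]. Speed limits (rad/s): [2.39, 2.39, 3.01, 3.14, 3.14, 3.14].

### API

Orientations are given as a 3x3 rotation matrix whose columns are the frame's x, y, z axes.
In Python, from plant import observe, capture, camera_model, hand_in, grasp_offset gives the robot as it stands. The module is installed in compiled form; this text tells all that it offers.
- The arm moves only by the tool servo_tool, never from a script. Its argument "motion" is one flat list of numbers, 5 for each row, row after row: the shift along the tool's x, y, z in cm, then the turn about the tool's z in degrees, then the finger opening in cm, from 0 to 8.81. A call has 1 to 20 rows; each row is the pose to reach, as a shift and turn from the pose commanded when the call began, along the tool's axes at that moment; what a row does not reach only later rows make up. A row lasts 1/12 s, in which the tool goes at most 41.7 mm and 7.16 degrees, less where a joint would pass 70% of its speed; a pose out of reach is approached as far as the arm can. A call with a gripper value outside its range is refused whole. The fingers move at their own pace and stop on an object; "force" is the grip in N (left out, the last holds). Time passes only in rows, so rows that repeat a pose let the fingers close. It gives the time, the measured TCP pose, the force, the opening and the grip force at its end, in the units of the state.
- observe(): the state, without advancing time (a new reading comes with each control period).
- capture(name): name is "side" or "top" or "wrist"; returns (picture, depth): 400x640x3 uint8, red, green, blue; 400x640 float32, mm along the optical axis (not along the pixel's ray), 0 where there is no reading.
- camera_model(name): a dict with "intrinsics" (3x3 intrinsics, pixels), "distortion" ([k1, k2, p1, p2, k3] as OpenCV has them; the pictures are not rectified), "camera_from_world" (4x4, takes a point from world to camera coordinates); the wrist camera has in their place "T_tool_cam" (4x4, takes a point from camera to tool coordinates, whose origin is the TCP and whose axes are the flange's). Camera axes: x right, y up, looking along -z (the intrinsics and any distortion apply to the point x, -y, -z); pixel columns grow to the right and rows downward; lengths in mm; the calibration is good to about 2 mm. A picture is of the moment at which its call begins: read the wrist's pose just before it. camera_model takes no time and is no camera call.
- hand_in(): hands the job in; it is judged then, once.
The state is a dict: "time_s": time; "joint_positions": joint angles; "qvel": joint speeds; "joint_efforts": joint torques, N m; "tool_pos": TCP position; "eef_rot": TCP orientation; "force": force on the tool from outside, world axes, zero at the start; "moment": the same for the moment, N m; "finger_gap": finger opening in mm; "grasp_force": force on a finger pad.
Only numpy, scipy, OpenCV 4.12 (cv2) and the standard library are available. Lean on these libraries where they do the work, as an engineer would, in place of code of your own. Each camera call takes 0.05 s, during which the arm holds its last target. There are 200 camera calls.

### The job

The loupe lies behind a jar and two bottles. Leaving the loupe where it is, first stand all three vessels upright in the empty wooden tray; then lay the loupe flat on the middle of the steel bench block, and after that stand each vessel back on the middle of the very coaster it came from. Don't tip any of them over.

Things in the scene. Friction and masses are not known exactly. Their poses are not given: they have to be found in the camera images.
- jar_mid (a point): Centre (half-way up) of the large clear glass jar with a dark screw cap, 64 mm diameter, 99 mm tall, straight-sided, 0.14 to 0.28 kg. Its z axis points up. Stands on one of the three cork coasters.
- brown_bottle_mid (a point): Centre (half-way up) of the brown glass bottle with a paper band and a narrower black cap, 96 mm tall. The body is a straight cylinder of 50 mm diameter up to 66 mm above its foot; cap 37 mm diameter. 0.11 to 0.22 kg. z up. Stands on one of the coasters.
- dropper_mid (a point): Centre (half-way up) of the square clear dropper bottle with a white pointed nozzle, 86 mm tall. The body is 30 x 30 mm with its flat sides across its x and y axes, up to 52 mm above its foot; above that is the tapering nozzle. 0.06 to 0.11 kg. z up. Stands on one of the coasters.
- loupe_mid (a point): Centre of the small grey steel folding loupe (magnifier) lying flat on the bench, behind the front coaster and between the left and right ones. 24 mm wide along its x axis, 56 mm long along its y axis, 12 mm high (centre 6 mm above its underside); the round lens is at its +y end, the steel cover plates at the other. 0.05 kg.
- coaster_front: Thin cork disc fixed to the bench, 69 mm diameter, 3 mm thick; origin at the centre of its underside. Lies on the robot's side of the loupe. The thing standing on it is centred on it.
- coaster_left: Cork disc like the front one, at the loupe's left end (+y). The thing standing on it is centred on it.
- coaster_right: Cork disc like the front one, at the loupe's right end (-y). The thing standing on it is centred on it.
- parking_tray: Empty shallow light-wood tray, fixed, 110 mm along its x axis, 235 mm along its y axis, 15 mm high, walls 4 mm thick, inner floor 4 mm above the bench; origin at the centre of its underside. The three vessels fit in it side by side along y.
- bench_block: Square grey steel bench block, fixed, 89 x 89 mm, 23 mm high, sides along its x and y axes; origin at the centre of its underside, so its top is 23 mm above the origin.
There are look-alikes about, which are no part of the job. Several things look just like the part that bears dropper_mid: the one meant starts farthest to the robot's left.

How it is judged:
By the outcome, as a careful person would: the job done as asked, in the order asked, and still so for the second after the job is handed in, with the robot touching nothing.
It also fails if it takes over 141 s, if anything falls off the work surface, if the arm or the gripper's body presses on something with over 40 N, if the wrist force passes 120 N, or if a joint passes its speed limit or range.

## Working session

There is one attempt and no reset: what is moved stays moved. The work goes in short steps, Python scripts to look and compute and a tool call to move; the robot and the scene stay as the last step left them, time stands still between calls to the robot, and variables do not carry over. Pictures are saved under pics/ and viewed, at most 14 in all, crops included, and the job is handed in when it is done.

Besides the shell and the picture viewer there is one more tool, called after "Call:" as a command line: name --argument value ..., lists and objects as JSON in quotes. servo_tool: Moves the arm, as the interface text tells. Its arguments: {"type":"object","properties":{"motion":{"type":"array","items":{"type":"number"}},"force":{"type":"number"}},"required":["motion"]}

```bash
mkdir -p pics; cat > h.py <<'E'
import numpy as np, cv2
from plant import observe, capture, camera_model, hand_in, grasp_offset
def snap(n,name):
    s=observe(); p,d=capture(n); np.savez(f'pics/{name}.npz',p=p,d=d,pos=s['tool_pos'],R=s['eef_rot'])
    cv2.imwrite(f'pics/{name}.png',p[:,:,::-1]); return p,d,s
def c2w(n,s=None):
    m=camera_model(n)
    if n=='wrist':
        T=np.eye(4);T[:3,:3]=s['eef_rot'];T[:3,3]=s['tool_pos']; return T@np.array(m['T_tool_cam'])
    return np.linalg.inv(np.array(m['camera_from_world']))
def rays(n,uv,s=None):
    m=camera_model(n);u=cv2.undistortPoints(np.array(uv,float).reshape(-1,1,2),np.array(m['intrinsics']),np.array(m['distortion'])).reshape(-1,2)
    d=np.c_[u[:,0],-u[:,1],-np.ones(len(u))]; T=c2w(n,s); return T[:3,3],d@T[:3,:3].T
def atz(n,uv,z,s=None):
    o,d=rays(n,uv,s); return o+d*((z-o[2])/d[:,2])[:,None]
def cloud(n,d,s=None):
    v,u=np.mgrid[0:400,0:640]; o,r=rays(n,np.c_[u.ravel(),v.ravel()],s)
    return (o+r*d.reshape(-1,1)).reshape(400,640,3)
E
python3 - <<'E'
from h import *
print(grasp_offset if not callable(grasp_offset) else grasp_offset())
s=observe(); print(s['time_s'],s['tool_pos'],s['eef_rot'],s['finger_gap'])
a,_,_=snap('top','top0'); b,_,_=snap('side','side0'); 
for n in('top','side'): print(c2w(n).round(2)[:3].tolist(), np.array(camera_model(n)['intrinsics']).round(1).tolist(), camera_model(n)['distortion'])
print(camera_model('wrist')['T_tool_cam'])
E
```

```text
18.700000000000003
0.0 [114.87433587 512.0184799  238.14811996] [[-9.75725600e-01  2.18995929e-01 -5.79994113e-04]
 [ 2.18996480e-01  9.75724941e-01 -1.17547326e-03]
 [ 3.08490863e-04 -1.27395602e-03 -9.99999141e-01]] 88.21822302719026
[[0.02, 0.99, -0.1, 389.43], [-1.0, 0.02, -0.01, -102.32], [-0.0, 0.1, 0.99, 1271.74]] [[499.2, 0.0, 322.4], [0.0, 499.2, 192.1], [0.0, 0.0, 1.0]] [-0.05986113  0.          0.          0.          0.        ]
[[-0.95, 0.18, -0.24, 298.31], [-0.3, -0.52, 0.8, 595.84], [0.02, 0.83, 0.55, 524.05]] [[402.8, 0.0, 314.4], [0.0, 402.8, 205.7], [0.0, 0.0, 1.0]] [-0.09371715  0.          0.          0.          0.        ]
[[ 6.67103260e-05  9.66510108e-01  2.56628539e-01  6.54102984e+01]
 [ 9.99999981e-01 -1.11406419e-04  1.59628019e-04  1.03216610e-01]
 [ 1.82872161e-04  2.56628524e-01 -9.66510097e-01 -1.46205563e+02]
 [ 0.00000000e+00  0.00000000e+00  0.00000000e+00  1.00000000e+00]]
```

View pics/top0.png

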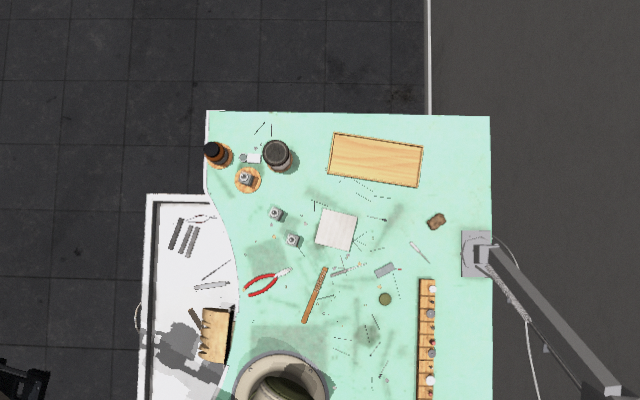

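View pics/side0.png

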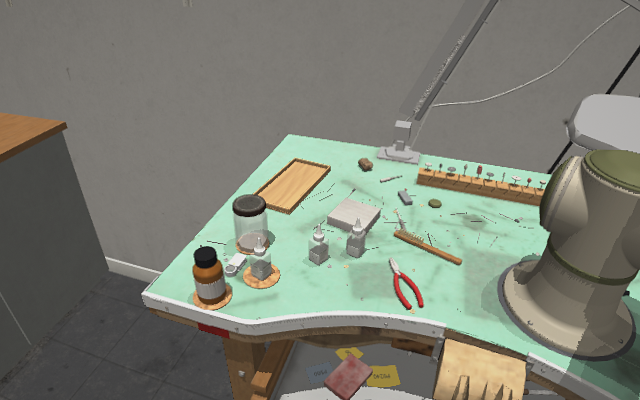

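```bash
python3 - <<'E'
from h import *
z=np.load('pics/top0.npz');p=z['p'];d=z['d']
c=cv2.resize(p[105:265,190:430],None,fx=3.3,fy=3.3,interpolation=cv2.INTER_CUBIC);cv2.imwrite('pics/topc.png',c[:,:,::-1])
C=cloud('top',d)
for n,(u,v) in dict(brown=(214,151),jar=(276,153),drop=(246,178),l=(252,157),d2=(276,214),d3=(292,240),block=(336,229),tray=(375,160),bench=(300,200)).items(): print(n,C[v,u].round(1),)
print('tray corners z15',atz('top',[(332,133),(424,146),(417,187),(328,173)],15).round(0).tolist())
print('block z23',atz('top',[(323,208),(357,214),(350,251),(315,244)],23).round(0).tolist())
print('coast z3',atz('top',[(246.5,179.5)],3).round(0))
E
```

```text
brown [603.9 165.7  95.2]
jar [600.2  15.8 102.7]
drop [543.3  90.5  69.2]
l [604.6  85.8  14.9]
d2 [457.4  15.3  65.1]
d3 [395.4 -25.9  79.5]
block [ 425.1 -131.5   23.8]
tray [ 604.5 -229.3    4.2]
bench [498.  -38.8   0.9]
tray corners z15 [[671.0, -117.0, 15.0], [641.0, -354.0, 15.0], [535.0, -335.0, 15.0], [567.0, -109.0, 15.0]]
block z23 [[477.0, -98.0, 23.0], [464.0, -183.0, 23.0], [371.0, -167.0, 23.0], [387.0, -80.0, 23.0]]
coast z3 [[548. 100.   3.]]
```

View pics/topc.png

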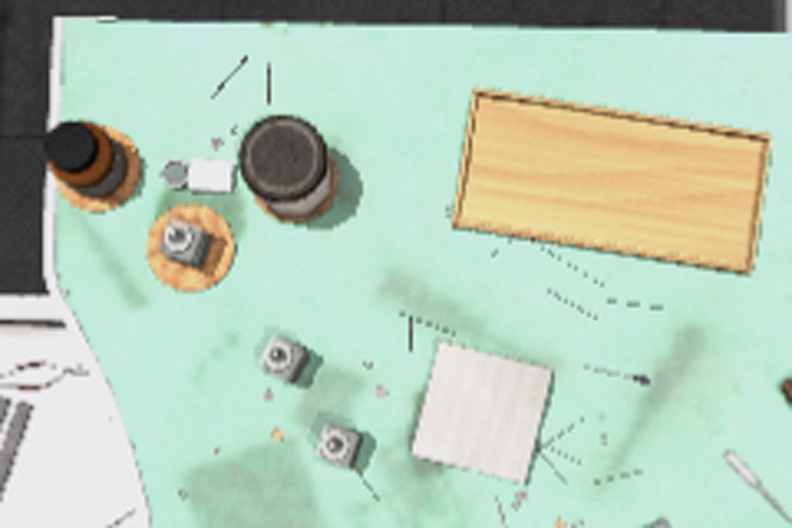

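The droppers are at (246,178), (276,214) and (292,240). The one meant is at (246,178): it is farthest left (+y), and the crop confirms it stands on the front coaster. The jar is at (277,155) on the right coaster, the brown bottle at (216,153) on the left one, and the loupe at (252,157).

Call:
servo_tool --motion '[-53.0, -26.2, -6.2, 85, 8.8, -53.0, -26.2, -6.2, 85, 8.8, -53.0, -26.2, -6.2, 85, 8.8, -53.0, -26.2, -6.2, 85, 8.8, -53.0, -26.2, -6.2, 85, 8.8, -53.0, -26.2, -6.2, 85, 8.8, -53.0, -26.2, -6.2, 85, 8.8, -53.0, -26.2, -6.2, 85, 8.8, -53.0, -26.2, -6.2, 85, 8.8, -53.0, -26.2, -6.2, 85, 8.8, -53.0, -26.2, -6.2, 85, 8.8, -53.0, -26.2, -6.2, 85, 8.8, -53.0, -26.2, -6.2, 85, 8.8, -53.0, -26.2, -6.2, 85, 8.8, -53.0, -26.2, -6.2, 85, 8.8, -53.0, -26.2, -6.2, 85, 8.8, -53.0, -26.2, -6.2, 85, 8.8, -53.0, -26.2, -6.2, 85, 8.8]'

```text
time_s: 1.6
tool_pos: [573.8, 141.5, 300.6]
eef_rot: [[0.132, 0.991, -0.001], [0.991, -0.132, 0.0], [0.0, -0.001, -1.0]]
force: [-0.1, 0.8, -0.2]
finger_gap: 88.2
grasp_force: 0.0
```

```bash
python3 - <<'E'
from h import *
p,d,s=snap('wrist','w1'); print(s['time_s'],s['tool_pos'],s['eef_rot'].round(3).tolist(),s['joint_positions'],s['force'],np.abs(s['qvel']).max())
print(np.array(camera_model('wrist')['intrinsics']).tolist(),camera_model('wrist')['distortion'])
E
```

```text
1.6 [573.84826412 141.54666497 300.61287772] [[0.132, 0.991, -0.001], [0.991, -0.132, 0.0], [0.0, -0.001, -1.0]] [4.36629624e-02 4.31484249e-01 1.17077776e+00 2.57534275e-04
 1.53994821e+00 1.76077540e-01] [-0.07766196  0.7732038  -0.17257886] 0.011534500996449773
[[316.7284406010855, 0.0, 319.097591246309], [0.0, 316.7284406010855, 202.34719457815808], [0.0, 0.0, 1.0]] [-0.05069514  0.          0.          0.          0.        ]
```

View pics/w1.png

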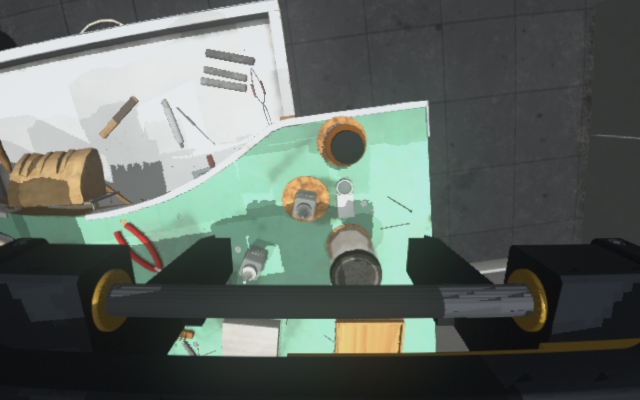

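The wrist view shows the brown bottle and coaster at about (343,145), the dropper on the front coaster at (305,200), the loupe at (345,195) with its lens end up (+y), and the jar at (352,255). The robot's own fingers hide everything below row 240. Next I'll measure from both the wrist and the top view.

```bash
cat >> h.py <<'E'
def load(n,name):
    z=np.load(f'pics/{name}.npz'); s=dict(tool_pos=z['pos'],eef_rot=z['R']); return z['p'],z['d'],s,cloud(n,z['d'],s)
from scipy.optimize import least_squares
def circ(P,r):
    c0=P.mean(0); return least_squares(lambda c:np.hypot(*(P-c).T)-r,c0,loss='soft_l1').x
E
python3 - <<'E'
from h import *
for n,f in(('top','top0'),('wrist','w1')):
    p,d,s,C=load(n,f); ok=d>0
    X,Y,Z=C[...,0],C[...,1],C[...,2]
    if n=='wrist': ok&=(np.arange(400)<300)[:,None]
    hsv=cv2.cvtColor(p,cv2.COLOR_RGB2HSV)
    print(n)
    bench=ok&(X>450)&(X<640)&(Y>-50)&(Y<180)&(abs(Z)<8)&(hsv[...,0]>65)&(hsv[...,0]<95); print('bench z',np.median(Z[bench]))
    for nm,(cx,cy,zl,zh,r) in dict(jar=(600,15,90,115,None),brown=(602,163,88,108,None),drop=(546,97,45,62,None),dropn=(546,97,62,100,None)).items():
        m=ok&(np.hypot(X-cx,Y-cy)<45)&(Z>zl)&(Z<zh); P=np.float32(C[m][:,:2])
        if len(P)<5: print(nm,len(P)); continue
        print(nm,len(P),'z',np.percentile(Z[m],[10,50,95]).round(1),'mec',cv2.minEnclosingCircle(P),'rect',cv2.minAreaRect(P))
    # coasters: orange colour, project to z=3
    org=(hsv[...,0]>8)&(hsv[...,0]<22)&(hsv[...,1]>90)&(hsv[...,2]>110)
    v,u=np.nonzero(org); W=atz(n,np.c_[u,v],3,s)[:,:2]
    for nm,c in dict(front=(547,100),left=(600,160),right=(590,10)).items():
        P=np.float32(W[np.hypot(*(W-c).T)<45]); 
        if len(P)<6: print(nm,len(P));continue
        c2,r=cv2.minEnclosingCircle(P); h=cv2.convexHull(P)[:,0]; print(nm,len(P),c2,r,'fit',circ(h,34.5) )
    lo=ok&(abs(X-600)<45)&(abs(Y-85)<45)&(Z>7)&(Z<18); P=np.float32(C[lo][:,:2]); print('loupe',len(P),np.median(Z[lo]),cv2.minAreaRect(P) if len(P) else 0)
E
```

```text
top
bench z 0.3292285086361062
jar 567 z [ 98.3 101.6 105.5] mec ((601.873046875, 18.310165405273438), 32.575477600097656) rect ((600.9525146484375, 18.295448303222656), (62.243682861328125, 62.287315368652344), 0.2055450826883316)
brown 198 z [ 96.3  99.2 103.2] mec ((607.864990234375, 173.46466064453125), 19.0139217376709) rect ((607.4948120117188, 173.0380859375), (36.01702117919922, 35.073543548583984), 63.05974197387695)
drop 89 z [49.9 54.4 59.2] mec ((547.1181030273438, 97.26922607421875), 18.026620864868164) rect ((546.7631225585938, 96.7435302734375), (30.04649543762207, 30.433088302612305), 78.26653289794922)
dropn 56 z [64.4 68.3 84.6] mec ((546.775146484375, 97.41731262207031), 9.957167625427246) rect ((547.171142578125, 97.2248306274414), (17.657777786254883, 17.622209548950195), 88.51618194580078)
front 359 (548.0775756835938, 97.3133544921875) 33.674888610839844 fit [548.42333569  98.50568586]
left 200 (608.8539428710938, 172.60377502441406) 33.291988372802734 fit [609.97753627 174.35535465]
right 29 (598.8050537109375, 16.28561019897461) 32.783348083496094 fit [605.52
[... 711 characters left out ...]
74768066406), (30.413644790649414, 29.921794891357422), 71.92896270751953)
dropn 196 z [64.9 67.9 87.7] mec ((548.5880126953125, 97.00467681884766), 10.091804504394531) rect ((548.1666870117188, 96.98546600341797), (19.801319122314453, 18.89545249938965), 82.23517608642578)
front 1002 (547.8241577148438, 97.44184112548828) 33.91121292114258 fit [548.09655531  97.5606041 ]
left 785 (608.02099609375, 172.0365753173828) 33.985931396484375 fit [609.76123776 173.66981556]
right 66 (590.513427734375, 31.533906936645508) 26.609365463256836 fit [603.71548633  17.00387269]
loupe 688 12.129745657766449 ((593.100830078125, 76.08485412597656), (60.199676513671875, 82.50418853759766), 11.505629539489746)
```

```bash
python3 - <<'E'
from h import *
p,d,s,C=load('top','top0');X,Y,Z=np.moveaxis(C,2,0);hsv=cv2.cvtColor(p,cv2.COLOR_RGB2HSV)
m=(X>500)&(X<700)&(Y<-80)&(Y>-380)&(d>0)&(hsv[...,0]>8)&(hsv[...,0]<30)&(hsv[...,1]>70)
r=cv2.minAreaRect(np.float32(C[m][:,:2]));print('tray',m.sum(),r,np.percentile(Z[m],[5,50,98]))
t=np.float32(C[m&(Z>10)][:,:2]);print('rim',len(t),cv2.minAreaRect(t))
m=(X>340)&(X<510)&(Y<-50)&(Y>-210)&(d>0)&(Z>15)&(Z<35)
print('block',m.sum(),cv2.minAreaRect(np.float32(C[m][:,:2])),np.median(Z[m]))
for n,f in(('top','top0'),('wrist','w1')):
    p,d,s,C=load(n,f);X,Y,Z=np.moveaxis(C,2,0)
    P=C[(d>0)&(np.hypot(X-547,Y-97)<30)&(Z>20)&(Z<60)][:,:2]; c=P.mean(0)
    for lab,Q in(('all',P),):
        a=np.radians(np.arange(-45,45,1)); ar=[np.prod(np.ptp(Q@np.array([[np.cos(t),-np.sin(t)],[np.sin(t),np.cos(t)]]),axis=0)) for t in a]
        print(n,len(Q),np.degrees(a[np.argsort(ar)[:6]]).round())
E
```

```text
tray 3879 ((604.7824096679688, -228.1909942626953), (233.4048309326172, 110.69063568115234), 81.90894317626953) [ 0.59411625  4.93010863 16.98072762]
rim 463 ((604.7824096679688, -228.1909942626953), (233.4048309326172, 110.69063568115234), 81.90894317626953)
block 1262 ((423.4117736816406, -130.52569580078125), (88.50285339355469, 89.09678649902344), 77.03719329833984) 23.324423022960445
top 120 [-16. -17. -15. -18. -14. -13.]
wrist 414 [-18. -19. -17. -20. -16. -21.]
```

Call:
servo_tool --motion '[-11.8, 4.4, 0, 0, 8.8, -11.8, 4.4, 0, 0, 8.8, -11.8, 4.4, 0, 0, 8.8, -11.8, 4.4, 0, 0, 8.8, -11.8, 4.4, 5, 0, 8.8, -11.8, 4.4, 9, 0, 8.8, -11.8, 4.4, 13, 0, 8.8, -11.8, 4.4, 16, 0, 8.8, -11.8, 4.4, 19, 0, 8.8, -11.8, 4.4, 22, 0, 8.8, -11.8, 4.4, 25.3, 0, 8.8, -11.8, 4.4, 25.3, 0, 8.8, -11.8, 4.4, 25.3, 0, 8.8, -11.8, 4.4, 25.3, 0, 5.5, -11.8, 4.4, 25.3, 0, 5.5, -11.8, 4.4, 25.3, 0, 5.5, -11.8, 4.4, 25.3, 0, 5.5, -11.8, 4.4, 25.3, 0, 5.5, -11.8, 4.4, 25.3, 0, 5.5, -11.8, 4.4, 25.3, 0, 5.5]' --force 20

```text
time_s: 3.32
tool_pos: [603.2, 17.8, 49.3]
eef_rot: [[0.133, 0.991, 0.002], [0.991, -0.133, -0.0], [0.0, 0.002, -1.0]]
force: [-1.2, 1.3, 7.8]
finger_gap: 65.2
grasp_force: 20.0
```

Call:
servo_tool --motion '[0, 0, -1, 0, 5.5, 0, 0, -3.5, 0, 5.5, 0, 0, -6, 0, 5.5, -1, 0, -6, 0, 5.5, -3, 0.3, -6, 0, 5.5, -5.5, 0.6, -6, 0, 5.5, -8.5, 0.9, -6, 0, 5.5, -11.5, 1.2, -6, 0, 5.5, -14.5, 1.5, -6, 0, 5.5, -17.5, 1.8, -6, 0, 5.5, -20.5, 2.2, -6, 0, 5.5, -23.5, 2.5, -6, 0, 5.5, -26.5, 2.8, -6, 0, 5.5, -29, 3, -6, 0, 5.5, -31, 3.2, -6, 0, 5.5, -32.1, 3.4, -6, 0, 5.5, -32.1, 3.4, -6, 0, 5.5, -32.1, 3.4, -6, 0, 5.5, -32.1, 3.4, -6, 0, 5.5]'

```text
time_s: 4.9
tool_pos: [593.7, -303.6, 107.5]
eef_rot: [[0.132, 0.991, -0.0], [0.991, -0.132, 0.001], [0.001, -0.001, -1.0]]
force: [0.6, -0.2, -2.9]
finger_gap: 65.0
grasp_force: 20.0
```

```bash
python3 - <<'E'
from h import *
p,d,s=snap('side','s1'); print(s['time_s'],s['tool_pos'],s['force'],s['grasp_force'],s['finger_gap'])
c=p[130:330,180:400]; cv2.imwrite('pics/s1c.png',cv2.resize(c,None,fx=2.7,fy=2.7)[:,:,::-1])
p,d,s,=snap('top','t1');C=cloud('top',d);X,Y,Z=np.moveaxis(C,2,0)
E
```

```text
4.9 [ 593.68042747 -303.6444166   107.4676745 ] [ 0.63916926 -0.20404278 -2.86998566] 20.001779787708074 64.97987358134175
```

View pics/s1c.png

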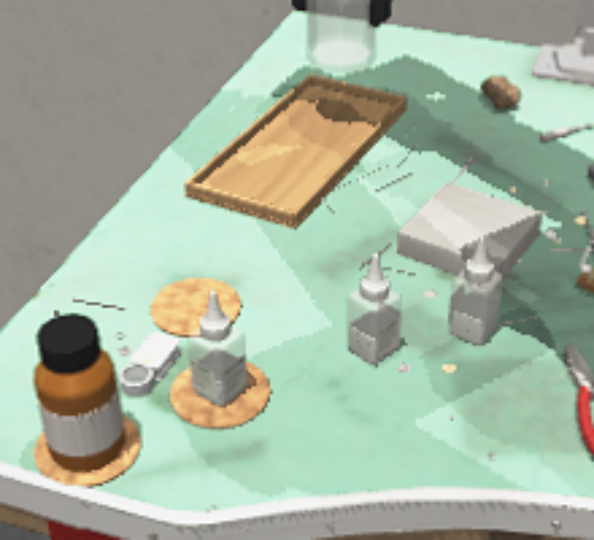

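The side view shows the jar hanging over the far end of the tray, with the right coaster free and the loupe undisturbed. Next I'll lower it.

Call:
servo_tool --motion '[0, 0, 1.5, 0, 5.5, 0, 0, 3.5, 0, 5.5, 0, 0, 4.8, 0, 5.5, 0, 0, 5.3, 0, 5.5, 0, 0, 5.5, 0, 5.5, 0, 0, 5.6, 0, 5.5, 0, 0, 5.7, 0, 5.5, 0, 0, 5.75, 0, 5.5, 0, 0, 5.8, 0, 5.5, 0, 0, 5.8, 0, 5.5]'

```text
time_s: 5.83
tool_pos: [593.9, -305.1, 50.4]
eef_rot: [[0.133, 0.991, 0.001], [0.991, -0.133, -0.001], [-0.001, 0.001, -1.0]]
force: [-0.6, 0.2, -0.3]
finger_gap: 65.1
grasp_force: 20.0
```

Call:
servo_tool --motion '[0, 0, 0, 0, 8.8, 0, 0, 0, 0, 8.8, 0, 0, 0, 0, 8.8, 0, 0, 0, 0, 8.8, 0, 0, -3, 0, 8.8, 0, 0, -7, 0, 8.8, 0, 0, -11, 0, 8.8, 4, -0.4, -11, 0, 8.8, 8, -0.8, -11, 0, 8.8, 12, -1.2, -11, 0, 8.8, 16, -1.6, -11, 0, 8.8, 20, -2, -11, 0, 8.8, 24, -2.5, -11, 0, 8.8, 28, -2.9, -11, 0, 8.8, 32, -3.3, -11, 0, 8.8, 36, -3.7, -11, 0, 8.8, 40, -4.1, -11, 0, 8.8, 44, -4.5, -11, 0, 8.8, 47.5, -4.9, -11, 0, 8.8, 47.5, -4.9, -11, 0, 8.8]'

```text
time_s: 7.5
tool_pos: [607.5, 178.3, 159.8]
eef_rot: [[0.128, 0.992, 0.0], [0.992, -0.128, 0.001], [0.001, 0.0, -1.0]]
force: [-0.4, 0.7, -0.6]
finger_gap: 88.2
grasp_force: 0.0
```

```bash
python3 - <<'E'
from h import *
s=observe();print(s['time_s'],s['tool_pos'],s['force'],s['finger_gap'])
p,d,s=snap('top','t2');C=cloud('top',d);X,Y,Z=np.moveaxis(C,2,0)
m=(abs(X-594)<50)&(abs(Y+305)<50)&(Z>90)&(Z<115);print('jar',cv2.minEnclosingCircle(np.float32(C[m][:,:2])),np.median(Z[m]))
E
```

```text
7.5 [607.49015069 178.26315712 159.79425597] [-0.43588083  0.65284389 -0.63930278] 88.21431763672602
jar ((592.9657592773438, -304.96478271484375), 32.18730163574219) 102.69353626703071
```

Call:
servo_tool --motion '[0, 0, 0, 0, 8.8, 0, 0, 0, 0, 8.8, 0, 0, 3, 0, 8.8, 0, 0, 7, 0, 8.8, 0, 0, 10, 0, 8.8, 0, 0, 12, 0, 8.8, 0, 0, 12, 0, 8.8, 0, 0, 12, 0, 8.8, 0, 0, 12, 0, 4.2, 0, 0, 12, 0, 4.2, 0, 0, 12, 0, 4.2, 0, 0, 12, 0, 4.2, 0, 0, 12, 0, 4.2, 0, 0, 12, 0, 4.2, 0, 0, 12, 0, 4.2, 0, 0, 12, 0, 4.2, 0, 0, 12, 0, 4.2]' --force 20

```text
time_s: 8.97
tool_pos: [608.5, 172.4, 40.1]
eef_rot: [[0.133, 0.991, 0.001], [0.991, -0.133, 0.0], [0.0, 0.001, -1.0]]
force: [-0.7, -0.4, 3.9]
finger_gap: 49.2
grasp_force: 20.0
```

Call:
servo_tool --motion '[0, 0, -1, 0, 4.2, 0, 0, -3.5, 0, 4.2, 0, 0, -6, 0, 4.2, -1, 0.1, -6, 0, 4.2, -3, 0.4, -6, 0, 4.2, -6, 0.8, -6, 0, 4.2, -9, 1.2, -6, 0, 4.2, -12, 1.6, -6, 0, 4.2, -15, 2, -6, 0, 4.2, -18, 2.3, -6, 0, 4.2, -21, 2.7, -6, 0, 4.2, -24, 3.1, -6, 0, 4.2, -27, 3.5, -6, 0, 4.2, -30, 3.9, -6, 0, 4.2, -33, 4.3, -6, 0, 4.2, -35.5, 4.6, -6, 0, 4.2, -37.5, 4.9, -6, 0, 4.2, -38.7, 5, -6, 0, 4.2, -38.7, 5, -6, 0, 4.2, -38.7, 5, -6, 0, 4.2]'

```text
time_s: 10.63
tool_pos: [606.0, -217.5, 99.3]
eef_rot: [[0.134, 0.991, -0.001], [0.991, -0.134, 0.001], [0.001, -0.001, -1.0]]
force: [-0.2, 0.4, -1.3]
finger_gap: 49.2
grasp_force: 20.0
```

Call:
servo_tool --motion '[0, 0, 0, 0, 4.2, 0, 0, 1.5, 0, 4.2, 0, 0, 3.5, 0, 4.2, 0, 0, 4.9, 0, 4.2, 0, 0, 5.4, 0, 4.2, 0, 0, 5.6, 0, 4.2, 0, 0, 5.7, 0, 4.2, 0, 0, 5.8, 0, 4.2, 0, 0, 5.85, 0, 4.2, 0, 0, 5.9, 0, 4.2, 0, 0, 5.9, 0, 4.2]'

```text
time_s: 11.55
tool_pos: [606.5, -217.9, 41.1]
eef_rot: [[0.133, 0.991, 0.001], [0.991, -0.133, -0.0], [-0.0, 0.001, -1.0]]
force: [-0.6, 0.2, -1.7]
finger_gap: 49.2
grasp_force: 20.0
```

Call:
servo_tool --motion '[0, 0, 0.1, 0, 4.2, 0, 0, 0.1, 0, 4.2, 0, 0, 0.1, 0, 8.8, 0, 0, 0.1, 0, 8.8, 0, 0, 0.1, 0, 8.8, 0, 0, 0.1, 0, 8.8, 0, 0, 0.1, 0, 8.8, 0, 0, -4, 0, 8.8, 0, 0, -8, 0, 8.8, 0, 0, -11.5, 0, 8.8, 4, -1.3, -11.5, 2, 8.8, 8, -2.6, -11.5, 4, 8.8, 12, -3.9, -11.5, 6, 8.8, 16, -5.2, -11.5, 8, 8.8, 20, -6.6, -11.5, 9, 8.8, 24, -7.9, -11.5, 9, 8.8, 28, -9.2, -11.5, 9, 8.8, 30.4, -10, -11.5, 9, 8.8, 30.4, -10, -11.5, 9, 8.8, 30.4, -10, -11.5, 9, 8.8]'

```text
time_s: 13.22
tool_pos: [547.5, 97.7, 155.8]
eef_rot: [[0.284, 0.959, 0.0], [0.959, -0.284, -0.0], [-0.0, 0.0, -1.0]]
force: [0.1, -0.2, -0.6]
finger_gap: 88.0
grasp_force: 0.0
```

```bash
python3 - <<'E'
from h import *
s=observe();print(s['time_s'],s['tool_pos'],s['eef_rot'][:,1],s['force'],s['finger_gap'])
p,d,s=snap('top','t3');C=cloud('top',d);X,Y,Z=np.moveaxis(C,2,0)
m=(abs(X-594)<50)&(abs(Y+305)<45)&(Z>90)&(Z<115);print('jar',cv2.minEnclosingCircle(np.float32(C[m][:,:2])),np.median(Z[m]))
m=(abs(X-606)<50)&(abs(Y+218)<40)&(Z>88)&(Z<115);print('brown',cv2.minEnclosingCircle(np.float32(C[m][:,:2])),np.median(Z[m]))
p,d,s=snap('wrist','w2')
E
```

```text
13.2167 [547.52347196  97.68131879 155.82428846] [ 9.58770746e-01 -2.84180497e-01  3.17920971e-04] [ 0.12323136 -0.23478719 -0.59399124] 87.96577066984567
jar ((592.7891845703125, -304.77880859375), 32.40288543701172) 102.67328141934195
brown ((605.2498779296875, -217.0142364501953), 18.835481643676758) 100.28568871711809
```

View pics/w2.png

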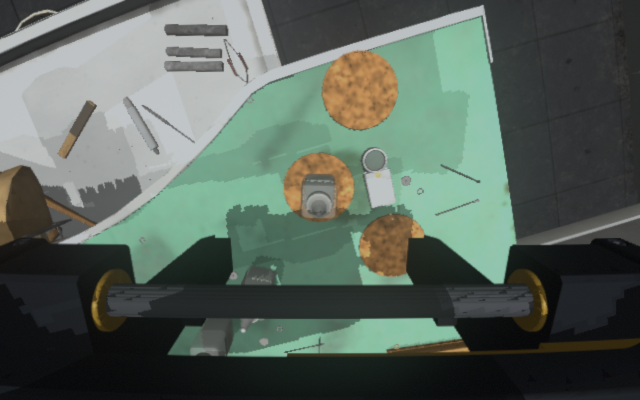

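The wrist view shows the dropper at (319,195), square to and centred between the fingers. The left coaster (360,90) and right coaster (390,245) are free, and the loupe is at (377,180).

Call:
servo_tool --motion '[0, 0, 3, 0, 8.8, 0, 0, 7, 0, 8.8, 0, 0, 10, 0, 8.8, 0, 0, 12.4, 0, 8.8, 0, 0, 12.4, 0, 8.8, 0, 0, 12.4, 0, 8.8, 0, 0, 12.4, 0, 2.4, 0, 0, 12.4, 0, 2.4, 0, 0, 12.4, 0, 2.4, 0, 0, 12.4, 0, 2.4, 0, 0, 12.4, 0, 2.4, 0, 0, 12.4, 0, 2.4, 0, 0, 12.4, 0, 2.4, 0, 0, 12.4, 0, 2.4, 0, 0, 12.4, 0, 2.4, 0, 0, 12.4, 0, 2.4, 0, 0, 12.4, 0, 2.4, 0, 0, 12.4, 0, 2.4]' --force 15

```text
time_s: 14.82
tool_pos: [547.7, 96.8, 31.7]
eef_rot: [[0.287, 0.958, -0.0], [0.958, -0.287, -0.0], [-0.0, -0.0, -1.0]]
force: [-0.3, 0.5, 0.2]
finger_gap: 30.4
grasp_force: 15.0
```

```bash
python3 - <<'E'
from h import *
p,d,s,C=load('wrist','w2');X,Y,Z=np.moveaxis(C,2,0);hsv=cv2.cvtColor(p,cv2.COLOR_RGB2HSV)
org=(hsv[...,0]>5)&(hsv[...,0]<22)&(hsv[...,1]>90)&(hsv[...,2]>60)
v,u=np.nonzero(org); W=atz('wrist',np.c_[u,v],3,s)[:,:2]
for nm,c in dict(front=(547,97),left=(608.5,172.5),right=(602,18)).items():
    P=np.float32(W[np.hypot(*(W-c).T)<40]); h=cv2.convexHull(P)[:,0]; print(nm,len(P),cv2.minEnclosingCircle(P),'fit',circ(h,34.5))
m=(abs(X-600)<40)&(abs(Y-95)<48)&(X>572)&(Z>7)&(Z<18)&(d>0)
P=np.float32(C[m][:,:2]);print('loupe',len(P),np.percentile(Z[m],[10,50,90]),cv2.minAreaRect(P))
print(observe()['tool_pos'],observe()['finger_gap'],observe()['force'],observe()['grasp_force'])
E
```

```text
front 2288 ((547.7809448242188, 97.3897933959961), 34.02720260620117) fit [547.68907531  97.49798427]
left 4649 ((608.8081665039062, 172.53028869628906), 34.087181091308594) fit [608.91056601 172.89788411]
right 2715 ((602.2384643554688, 18.009647369384766), 33.912540435791016) fit [602.70637211  17.17088001]
loupe 1325 [10.51527111 12.22283808 13.29268546] ((604.2190551757812, 93.09808349609375), (55.56436538696289, 22.603038787841797), 86.80412292480469)
[547.67293705  96.76044064  31.7215725 ] 30.429246404984845 [-0.32158398  0.45642411  0.23213956] 14.999952502548695
```

Call:
servo_tool --motion '[0, 0, -1, 0, 2.4, 0, 0, -3.5, 0, 2.4, 0, 0, -6, 0, 2.4, -1, 0.6, -6, 0, 2.4, -3, 1.9, -6, -2, 2.4, -5, 3.2, -6, -4, 2.4, -7.5, 4.9, -6, -6, 2.4, -10, 6.5, -6, -8, 2.4, -12.5, 8.1, -6, -9, 2.4, -15, 9.7, -6, -9, 2.4, -17.5, 11.4, -6, -9, 2.4, -19.5, 12.7, -6, -9, 2.4, -20.8, 13.5, -6, -9, 2.4, -20.8, 13.5, -6, -9, 2.4, -20.8, 13.5, -6, -9, 2.4]'

```text
time_s: 16.07
tool_pos: [617.1, -141.7, 91.4]
eef_rot: [[0.134, 0.991, -0.001], [0.991, -0.134, 0.0], [0.0, -0.001, -1.0]]
force: [-0.3, -0.7, -1.5]
finger_gap: 30.1
grasp_force: 15.0
```

Call:
servo_tool --motion '[0, 0, 0, 0, 2.4, 0, 0, 1.5, 0, 2.4, 0, 0, 3.5, 0, 2.4, 0, 0, 4.9, 0, 2.4, 0, 0, 5.4, 0, 2.4, 0, 0, 5.6, 0, 2.4, 0, 0, 5.7, 0, 2.4, 0, 0, 5.8, 0, 2.4, 0, 0, 5.9, 0, 2.4, 0, 0, 5.9, 0, 2.4, 0, 0, 5.9, 0, 2.4]'

```text
time_s: 16.98
tool_pos: [617.6, -141.3, 33.1]
eef_rot: [[0.133, 0.991, 0.001], [0.991, -0.133, -0.0], [-0.0, 0.001, -1.0]]
force: [0.8, 0.4, -1.1]
finger_gap: 29.9
grasp_force: 15.0
```

Call:
servo_tool --motion '[0, 0, 0.05, 0, 2.4, 0, 0, 0.05, 0, 2.4, 0, 0, 0.05, 0, 8.8, 0, 0, 0.05, 0, 8.8, 0, 0, 0.05, 0, 8.8, 0, 0, 0.05, 0, 8.8, 0, 0, 0.05, 0, 8.8, 0, 0, -4, 0, 8.8, 0, 0, -8, 0, 8.8, 0, 0, -11.7, 0, 8.8, 4, -0.8, -11.7, -2, 8.8, 8, -1.5, -11.7, -4.4, 8.8, 12, -2.3, -11.7, -4.4, 6, 16, -3, -11.7, -4.4, 4.5, 20, -3.8, -11.7, -4.4, 4.5, 23.1, -4.4, -11.7, -4.4, 4.5, 23.1, -4.4, -11.7, -4.4, 4.5, 23.1, -4.4, -11.7, -4.4, 4.5, 23.1, -4.4, -11.7, -4.4, 4.5]'

```text
time_s: 18.57
tool_pos: [604.7, 92.9, 149.7]
eef_rot: [[0.057, 0.998, -0.0], [0.998, -0.057, -0.0], [-0.0, 0.0, -1.0]]
force: [0.2, -0.5, -0.5]
finger_gap: 45.4
grasp_force: 0.0
```

```bash
python3 - <<'E'
from h import *
s=observe();print(s['time_s'],s['tool_pos'],s['eef_rot'][:,1],s['force'],s['finger_gap'])
p,d,s=snap('top','t4');C=cloud('top',d);X,Y,Z=np.moveaxis(C,2,0)
for n,c,r,a,b in(('jar',(594,-305),45,90,115),('brown',(606,-218),40,88,115),('drop',(617,-141),28,45,95)):
    m=(abs(X-c[0])<r)&(abs(Y-c[1])<r)&(Z>a)&(Z<b);print(n,cv2.minEnclosingCircle(np.float32(C[m][:,:2])),np.percentile(Z[m],[50,98]))
p,d,s=snap('wrist','w3');C=cloud('wrist',d,s);X,Y,Z=np.moveaxis(C,2,0)
m=(abs(X-604)<25)&(abs(Y-93)<48)&(Z>7)&(Z<18)&(d>0)&(np.arange(400)<240)[:,None]
P=np.float32(C[m][:,:2]);print('loupe',len(P),np.percentile(Z[m],[10,50,90]),cv2.minAreaRect(P))
cv2.imwrite('pics/w3c.png',cv2.resize(p[60:300,200:440],None,fx=2.4,fy=2.4)[:,:,::-1])
E
```

```text
18.5667 [604.66220564  92.90543839 149.67191836] [ 9.98379461e-01 -5.69073887e-02  6.30209942e-08] [ 0.22377787 -0.46902421 -0.50016933] 45.43093676849238
jar ((592.7246704101562, -305.0138244628906), 32.29292678833008) [102.53051184 107.36200758]
brown ((605.897216796875, -217.5616455078125), 18.742341995239258) [100.56283543 104.26065372]
drop ((616.2647705078125, -140.364501953125), 18.603145599365234) [57.11510049 88.17367108]
loupe 1398 [10.47714939 12.28584725 13.36352995] ((604.41650390625, 92.81652069091797), (55.472415924072266, 23.11353302001953), 87.26460266113281)
```

View pics/w3c.png

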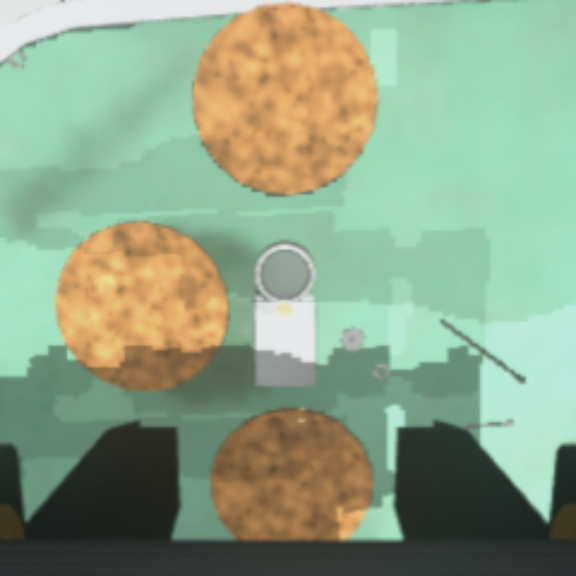

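The crop shows the loupe at (285,315), centred between the fingers and aligned, with its surroundings clear. All three vessels stand in the tray.

Call:
servo_tool --motion '[0, 0, 3.5, 0, 4.5, 0, 0, 7, 0, 4.5, 0, 0, 10, 0, 4.5, 0, 0, 12, 0, 4.5, 0, 0, 13.2, 0, 4.5, 0, 0, 14, 0, 4.5, 0, 0, 14.4, 0, 4.5, 0, 0, 14.4, 0, 4.5, 0, 0, 14.4, 0, 4.5, 0, 0, 14.4, 0, 1.8, 0, 0, 14.4, 0, 1.8, 0, 0, 14.4, 0, 1.8, 0, 0, 14.4, 0, 1.8, 0, 0, 14.4, 0, 1.8, 0, 0, 14.4, 0, 1.8, 0, 0, 14.4, 0, 1.8]' --force 20

```text
time_s: 20.0
tool_pos: [604.8, 93.6, 6.1]
eef_rot: [[0.057, 0.998, 0.001], [0.998, -0.057, -0.0], [0.0, 0.001, -1.0]]
force: [-0.9, 0.6, 4.1]
finger_gap: 21.7
grasp_force: 20.0
```

Call:
servo_tool --motion '[0, 0, -1, 0, 1.8, 0, 0, -4, 0, 1.8, 0, 0, -8, 0, 1.8, 0, 0, -12, 0, 1.8, -1.5, -1, -12, 1, 1.8, -3.5, -2.5, -12, 3, 1.8, -6, -4.3, -12, 5, 1.8, -8.5, -6.1, -12, 7, 1.8, -11, -7.9, -12, 9, 1.8, -13.5, -9.7, -12, 10, 1.8, -16, -11.5, -12, 10, 1.8, -18.5, -13.3, -12, 10, 1.8, -20.5, -14.8, -12, 10, 1.8, -22.3, -16.1, -12, 10, 1.8, -23.35, -16.8, -12, 10, 1.8, -23.35, -16.8, -12, 10, 1.8, -23.35, -16.8, -12, 10, 1.8]'

```text
time_s: 21.42
tool_pos: [423.6, -130.1, 126.1]
eef_rot: [[0.23, 0.973, 0.0], [0.973, -0.23, -0.0], [0.0, 0.0, -1.0]]
force: [0.1, -0.3, -0.1]
finger_gap: 21.9
grasp_force: 20.0
```

```bash
python3 - <<'E'
from h import *
s=observe();print(s['time_s'],s['tool_pos'],s['eef_rot'].round(3).tolist(),s['force'],s['finger_gap'],s['grasp_force'])
p,d,s=snap('wrist','w4');C=cloud('wrist',d,s);X,Y,Z=np.moveaxis(C,2,0)
m=(abs(X-423)<75)&(abs(Y+130)<75)&(Z>19)&(Z<28)&(d>0)
P=np.float32(C[m][:,:2]);print('block',len(P),np.median(Z[m]),cv2.minAreaRect(P))
cv2.imwrite('pics/w4.png',p[:,:,::-1])
E
```

```text
21.4167 [ 423.59998826 -130.12417535  126.08998727] [[0.23, 0.973, 0.0], [0.973, -0.23, -0.0], [0.0, 0.0, -1.0]] [ 0.13257499 -0.25639376 -0.12332598] 21.924473446284317 19.99893754720688
block 8278 23.036366151718823 ((425.7379150390625, -125.19720458984375), (77.53657531738281, 89.26580810546875), 76.60971069335938)
```

View pics/w4.png

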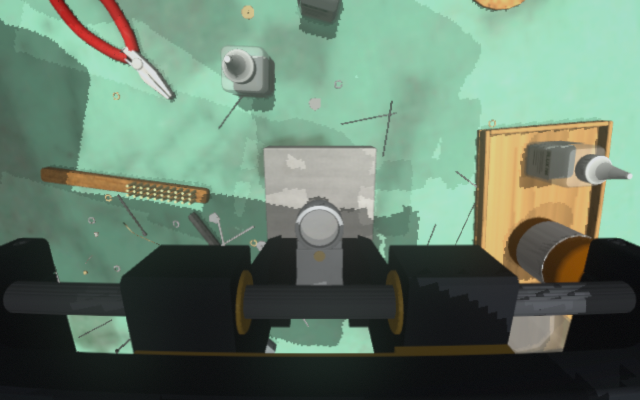

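The loupe is held at (320,230) over the block, whose visible top edge spans columns 265–375. The tray vessels are still standing. Next I'll lower it.

Call:
servo_tool --motion '[0, 0, 3, 0, 1.8, 0, 0, 6, 0, 1.8, 0, 0, 8, 0, 1.8, 0, 0, 9, 0, 1.8, 0, 0, 9.4, 0, 1.8, 0, 0, 9.5, 0, 1.8, 0, 0, 9.6, 0, 1.8, 0, 0, 9.65, 0, 1.8, 0, 0, 9.65, 0, 1.8, 0, 0, 9.65, 0, 1.8]'

```text
time_s: 22.3
tool_pos: [423.9, -130.1, 29.7]
eef_rot: [[0.229, 0.973, 0.001], [0.973, -0.229, -0.001], [-0.0, 0.001, -1.0]]
force: [0.2, 0.3, -0.6]
finger_gap: 22.3
grasp_force: 20.0
```

Call:
servo_tool --motion '[0, 0, 0.05, 0, 1.8, 0, 0, 0.05, 0, 1.8, 0, 0, 0.05, 0, 4.5, 0, 0, 0.05, 0, 4.5, 0, 0, 0.05, 0, 4.5, 0, 0, -1, 0, 4.5, 0, 0, -4, 0, 4.5, 0, 0, -8, 0, 8.8, 0, 0, -12, 0, 8.8, 0.7, 4, -12, -1, 8.8, 1.4, 8, -12, -3, 8.8, 2.1, 12, -12, -5, 8.8, 2.8, 16, -12, -5.6, 8.8, 3.35, 19.1, -12, -5.6, 8.8, 3.35, 19.1, -12, -5.6, 8.8, 3.35, 19.1, -12, -5.6, 8.8]'

```text
time_s: 23.63
tool_pos: [617.6, -140.9, 148.0]
eef_rot: [[0.132, 0.991, -0.001], [0.991, -0.132, 0.001], [0.0, -0.001, -1.0]]
force: [-0.3, -0.1, 0.4]
finger_gap: 88.1
grasp_force: 0.0
```

```bash
python3 - <<'E'
from h import *
s=observe();print(s['time_s'],s['tool_pos'],s['eef_rot'][:,1],s['force'],s['finger_gap'])
p,d,s=snap('top','t5');C=cloud('top',d);X,Y,Z=np.moveaxis(C,2,0)
m=(abs(X-423)<60)&(abs(Y+130)<60)&(d>0)&(Z>29)&(Z<40)
P=np.float32(C[m][:,:2]);print('loupe',len(P),np.percentile(Z[m],[10,50,90]),cv2.minAreaRect(P))
m=(abs(X-423)<60)&(abs(Y+130)<60)&(d>0)&(Z>15)&(Z<40)
P=np.float32(C[m][:,:2]);print('block',cv2.minAreaRect(P))
p,d,s=snap('wrist','w5')
cv2.imwrite('pics/t5c.png',cv2.resize(p,None,fx=1,fy=1)[:,:,::-1])
E
```

```text
23.6333 [ 617.57141037 -140.90328178  147.98772205] [ 0.9911925  -0.13242086 -0.00146757] [-0.27947713 -0.12276989  0.43216585] 88.12855203501415
loupe 153 [31.81070926 35.31278036 38.53850918] ((408.01861572265625, -141.76023864746094), (62.64647674560547, 49.23632049560547), 67.44973754882812)
block ((420.5860900878906, -141.17132568359375), (66.37352752685547, 88.83010864257812), 76.63555145263672)
```

View pics/t5c.png

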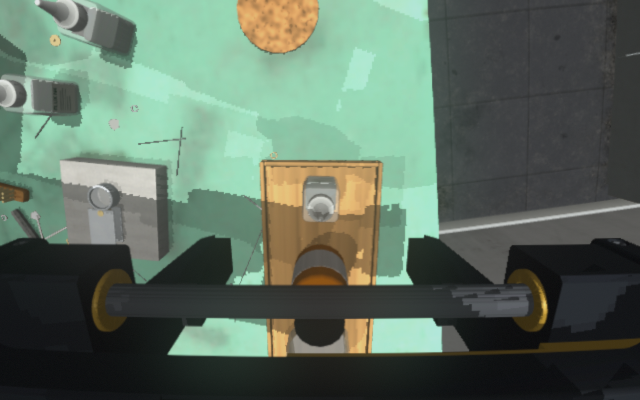

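```bash
python3 - <<'E'
from h import *
p,d,s,C=load('wrist','w5');X,Y,Z=np.moveaxis(C,2,0)
b=(abs(X-423)<70)&(abs(Y+130)<70)&(d>0)&(np.arange(400)<300)[:,None]
for n,a,c in(('loupe',31,39),('block',18,27)):
    m=b&(Z>a)&(Z<c)&(np.arange(640)<172); P=np.float32(C[m][:,:2]);print(n,len(P),np.median(Z[m]),cv2.minAreaRect(P))
E
```

```text
loupe 1459 35.06736894955992 ((423.8996276855469, -130.8152618408203), (56.194522857666016, 24.013671875), 77.02965545654297)
block 6665 23.12035734655882 ((424.5351257324219, -130.511962890625), (89.70250701904297, 90.46925354003906), 76.33602905273438)
```

Call:
servo_tool --motion '[0, 0, 3, 0, 8.8, 0, 0, 6, 0, 8.8, 0, 0, 9, 0, 8.8, 0, 0, 11, 0, 8.8, 0, 0, 11.6, 0, 8.8, 0, 0, 11.6, 0, 8.8, 0, 0, 11.6, 0, 2.4, 0, 0, 11.6, 0, 2.4, 0, 0, 11.6, 0, 2.4, 0, 0, 11.6, 0, 2.4, 0, 0, 11.6, 0, 2.4, 0, 0, 11.6, 0, 2.4, 0, 0, 11.6, 0, 2.4, 0, 0, 11.6, 0, 2.4, 0, 0, 11.6, 0, 2.4, 0, 0, 11.6, 0, 2.4, 0, 0, 11.6, 0, 2.4, 0, 0, 11.6, 0, 2.4]' --force 15

```text
time_s: 25.23
tool_pos: [617.2, -141.2, 33.2]
eef_rot: [[0.133, 0.991, 0.0], [0.991, -0.133, 0.0], [0.0, 0.0, -1.0]]
force: [0.6, 0.1, 0.2]
finger_gap: 29.9
grasp_force: 15.0
```

Call:
servo_tool --motion '[0, 0, -1, 0, 2.4, 0, 0, -3.5, 0, 2.4, 0, 0, -6, 0, 2.4, 1, -0.4, -6, 0, 2.4, 3, -1.3, -6, 2, 2.4, 5.5, -2.4, -6, 4, 2.4, 8.5, -3.8, -6, 6, 2.4, 11.5, -5.1, -6, 8, 2.4, 14, -6.2, -6, 9, 2.4, 16.5, -7.3, -6, 9, 2.4, 19, -8.4, -6, 9, 2.4, 21, -9.3, -6, 9, 2.4, 22.7, -10.05, -6, 9, 2.4, 22.7, -10.05, -6, 9, 2.4, 22.7, -10.05, -6, 9, 2.4]'

```text
time_s: 26.48
tool_pos: [547.6, 97.7, 93.3]
eef_rot: [[0.285, 0.959, 0.0], [0.959, -0.285, -0.0], [-0.0, 0.0, -1.0]]
force: [0.5, 0.2, -1.5]
finger_gap: 30.2
grasp_force: 15.0
```

Call:
servo_tool --motion '[0, 0, 0, 0, 2.4, 0, 0, 1.5, 0, 2.4, 0, 0, 3.5, 0, 2.4, 0, 0, 4.9, 0, 2.4, 0, 0, 5.5, 0, 2.4, 0, 0, 5.7, 0, 2.4, 0, 0, 5.9, 0, 2.4, 0, 0, 6, 0, 2.4, 0, 0, 6.05, 0, 2.4, 0, 0, 6.05, 0, 2.4, 0, 0, 6.05, 0, 2.4]'

```text
time_s: 27.4
tool_pos: [548.0, 97.2, 33.2]
eef_rot: [[0.287, 0.958, 0.001], [0.958, -0.287, -0.0], [0.0, 0.001, -1.0]]
force: [0.0, -0.9, 0.0]
finger_gap: 30.1
grasp_force: 15.0
```

Call:
servo_tool --motion '[0, 0, 0.05, 0, 2.4, 0, 0, 0.05, 0, 2.4, 0, 0, 0.05, 0, 8.8, 0, 0, 0.05, 0, 8.8, 0, 0, 0.05, 0, 8.8, 0, 0, 0.05, 0, 8.8, 0, 0, 0.05, 0, 8.8, 0, 0, -4, 0, 8.8, 0, 0, -8, 0, 8.8, 0, 0, -12, 0, 8.8, -3.5, 1.8, -12, -2, 8.8, -7, 3.6, -12, -4, 8.8, -10.5, 5.4, -12, -6, 8.8, -14, 7.2, -12, -8, 8.8, -17.5, 9, -12, -9, 8.8, -21, 10.8, -12, -9, 8.8, -24.5, 12.6, -12, -9, 8.8, -28.5, 14.65, -12, -9, 8.8, -28.5, 14.65, -12, -9, 8.8, -28.5, 14.65, -12, -9, 8.8]'

```text
time_s: 29.07
tool_pos: [606.2, -219.9, 152.1]
eef_rot: [[0.136, 0.991, -0.0], [0.991, -0.136, 0.0], [0.0, -0.0, -1.0]]
force: [0.1, 0.9, 0.0]
finger_gap: 87.9
grasp_force: 0.0
```

```bash
python3 - <<'E'
from h import *
s=observe();print(s['time_s'],s['tool_pos'],s['eef_rot'][:,1],s['finger_gap'])
p,d,s=snap('top','t6');C=cloud('top',d);X,Y,Z=np.moveaxis(C,2,0)
for n,c,r,a,b in(('drop',(547,97),28,62,100),('dropbody',(547,97),28,45,60)):
    m=(abs(X-c[0])<r)&(abs(Y-c[1])<r)&(Z>a)&(Z<b);print(n,m.sum(),cv2.minEnclosingCircle(np.float32(C[m][:,:2])),np.percentile(Z[m],[50,98]))
E
```

```text
29.0667 [ 606.21965879 -219.93458583  152.05284547] [ 9.90690444e-01 -1.36133046e-01 -4.87601667e-04] 87.90624644500295
drop 52 ((547.2553100585938, 97.26036834716797), 9.551469802856445) [69.18296168 91.90280707]
dropbody 96 ((546.5393676757812, 96.68743133544922), 18.122013092041016) [54.15012737 58.23969858]
```

Call:
servo_tool --motion '[0, 0, 0, 0, 8.8, 0, 0, 3, 0, 8.8, 0, 0, 6, 0, 8.8, 0, 0, 9, 0, 8.8, 0, 0, 10.6, 0, 8.8, 0, 0, 11.1, 0, 8.8, 0, 0, 11.1, 0, 8.8, 0, 0, 11.1, 0, 4.2, 0, 0, 11.1, 0, 4.2, 0, 0, 11.1, 0, 4.2, 0, 0, 11.1, 0, 4.2, 0, 0, 11.1, 0, 4.2, 0, 0, 11.1, 0, 4.2, 0, 0, 11.1, 0, 4.2, 0, 0, 11.1, 0, 4.2, 0, 0, 11.1, 0, 4.2]' --force 20

```text
time_s: 30.45
tool_pos: [606.5, -217.9, 42.0]
eef_rot: [[0.133, 0.991, 0.0], [0.991, -0.133, -0.0], [-0.0, 0.0, -1.0]]
force: [-1.6, 0.4, 3.6]
finger_gap: 49.1
grasp_force: 20.0
```

Call:
servo_tool --motion '[0, 0, -1, 0, 4.2, 0, 0, -3.5, 0, 4.2, 0, 0, -6, 0, 4.2, 1, -0.1, -6, 0, 4.2, 3, -0.4, -6, 0, 4.2, 6, -0.8, -6, 0, 4.2, 9, -1.2, -6, 0, 4.2, 12, -1.6, -6, 0, 4.2, 15, -2, -6, 0, 4.2, 18, -2.3, -6, 0, 4.2, 21, -2.7, -6, 0, 4.2, 24, -3.1, -6, 0, 4.2, 27, -3.5, -6, 0, 4.2, 30, -3.9, -6, 0, 4.2, 33, -4.3, -6, 0, 4.2, 35.5, -4.6, -6, 0, 4.2, 37.5, -4.9, -6, 0, 4.2, 38.7, -5, -6, 0, 4.2, 38.7, -5, -6, 0, 4.2, 38.7, -5, -6, 0, 4.2]'

```text
time_s: 32.12
tool_pos: [608.2, 172.2, 101.3]
eef_rot: [[0.132, 0.991, -0.001], [0.991, -0.132, -0.0], [-0.0, -0.001, -1.0]]
force: [-0.0, -0.5, -1.4]
finger_gap: 49.3
grasp_force: 20.0
```

Call:
servo_tool --motion '[0, 0, 0, 0, 4.2, 0, 0, 1.5, 0, 4.2, 0, 0, 3.5, 0, 4.2, 0, 0, 4.9, 0, 4.2, 0, 0, 5.5, 0, 4.2, 0, 0, 5.7, 0, 4.2, 0, 0, 5.9, 0, 4.2, 0, 0, 6, 0, 4.2, 0, 0, 6.05, 0, 4.2, 0, 0, 6.05, 0, 4.2, 0, 0, 6.05, 0, 4.2]'

```text
time_s: 33.03
tool_pos: [608.7, 172.4, 41.7]
eef_rot: [[0.133, 0.991, 0.001], [0.991, -0.133, 0.0], [0.0, 0.001, -1.0]]
force: [0.2, -0.4, -1.7]
finger_gap: 48.9
grasp_force: 20.0
```

Call:
servo_tool --motion '[0, 0, 0.1, 0, 4.2, 0, 0, 0.1, 0, 4.2, 0, 0, 0.1, 0, 8.8, 0, 0, 0.1, 0, 8.8, 0, 0, 0.1, 0, 8.8, 0, 0, 0.1, 0, 8.8, 0, 0, -4, 0, 8.8, 0, 0, -8, 0, 8.8, 0, 0, -12, 0, 8.8, -4, 0.4, -12, 0, 8.8, -8, 0.8, -12, 0, 8.8, -12, 1.2, -12, 0, 8.8, -16, 1.6, -12, 0, 8.8, -20, 2, -12, 0, 8.8, -24, 2.5, -12, 0, 8.8, -28, 2.9, -12, 0, 8.8, -32, 3.3, -12, 0, 8.8, -36, 3.7, -12, 0, 8.8, -40, 4.1, -12, 0, 8.8, -43, 4.4, -12, 0, 8.8]'

```text
time_s: 34.7
tool_pos: [594.2, -262.8, 161.1]
eef_rot: [[0.135, 0.991, 0.0], [0.991, -0.135, -0.0], [-0.0, 0.0, -1.0]]
force: [-0.4, -0.1, 0.7]
finger_gap: 88.1
grasp_force: 0.0
```

Call:
servo_tool --motion '[-2, 0.2, 0, 0, 8.8, -4.5, 0.5, 0, 0, 8.8, -4.5, 0.5, 0, 0, 8.8, -4.5, 0.5, 0, 0, 8.8, -4.5, 0.5, 0, 0, 8.8]'

```text
time_s: 35.12
tool_pos: [593.8, -304.2, 161.0]
eef_rot: [[0.133, 0.991, -0.0], [0.991, -0.133, 0.001], [0.0, -0.0, -1.0]]
force: [0.1, 1.2, 0.7]
finger_gap: 88.2
grasp_force: 0.0
```

```bash
python3 - <<'E'
from h import *
s=observe();print(s['time_s'],s['tool_pos'],s['eef_rot'][:,1],s['finger_gap'])
p,d,s=snap('top','t7');C=cloud('top',d);X,Y,Z=np.moveaxis(C,2,0)
for n,c,r,a,b in(('drop',(547,97),28,62,100),('brown',(608,172),28,88,110)):
    m=(abs(X-c[0])<r)&(abs(Y-c[1])<r)&(Z>a)&(Z<b);print(n,m.sum(),cv2.minEnclosingCircle(np.float32(C[m][:,:2])),np.percentile(Z[m],[50,98]))
E
```

```text
35.1167 [ 593.83661038 -304.22068761  161.04557601] [ 9.91131613e-01 -1.32883551e-01 -2.97177325e-04] 88.19567571271335
drop 51 ((546.7029418945312, 97.3572998046875), 9.534082412719727) [68.22880182 88.28954315]
brown 199 ((607.8211669921875, 173.39939880371094), 19.515167236328125) [ 99.13113973 104.26963481]
```

Call:
servo_tool --motion '[0, 0, 3, 0, 8.8, 0, 0, 6, 0, 8.8, 0, 0, 9, 0, 8.8, 0, 0, 10.6, 0, 8.8, 0, 0, 11.1, 0, 8.8, 0, 0, 11.1, 0, 8.8, 0, 0, 11.1, 0, 5.5, 0, 0, 11.1, 0, 5.5, 0, 0, 11.1, 0, 5.5, 0, 0, 11.1, 0, 5.5, 0, 0, 11.1, 0, 5.5, 0, 0, 11.1, 0, 5.5, 0, 0, 11.1, 0, 5.5]' --force 20

```text
time_s: 36.25
tool_pos: [594.2, -305.1, 51.5]
eef_rot: [[0.133, 0.991, 0.001], [0.991, -0.133, -0.001], [-0.001, 0.001, -1.0]]
force: [0.1, 1.7, 6.1]
finger_gap: 65.4
grasp_force: 20.0
```

Call:
servo_tool --motion '[0, 0, -1, 0, 5.5, 0, 0, -3.5, 0, 5.5, 0, 0, -6, 0, 5.5, 1, 0, -6, 0, 5.5, 3, -0.3, -6, 0, 5.5, 5.5, -0.6, -6, 0, 5.5, 8.5, -0.9, -6, 0, 5.5, 11.5, -1.2, -6, 0, 5.5, 14.5, -1.5, -6, 0, 5.5, 17.5, -1.8, -6, 0, 5.5, 20.5, -2.2, -6, 0, 5.5, 23.5, -2.5, -6, 0, 5.5, 26.5, -2.8, -6, 0, 5.5, 29, -3, -6, 0, 5.5, 31, -3.3, -6, 0, 5.5, 32.1, -3.4, -6, 0, 5.5, 32.1, -3.4, -6, 0, 5.5, 32.1, -3.4, -6, 0, 5.5, 32.1, -3.4, -6, 0, 5.5]'

```text
time_s: 37.83
tool_pos: [602.8, 16.7, 110.0]
eef_rot: [[0.134, 0.991, -0.0], [0.991, -0.134, -0.0], [-0.0, -0.0, -1.0]]
force: [0.2, 0.3, -2.9]
finger_gap: 64.5
grasp_force: 20.0
```

Call:
servo_tool --motion '[0, 0, 1.5, 0, 5.5, 0, 0, 3.5, 0, 5.5, 0, 0, 4.9, 0, 5.5, 0, 0, 5.5, 0, 5.5, 0, 0, 5.7, 0, 5.5, 0, 0, 5.9, 0, 5.5, 0, 0, 6, 0, 5.5, 0, 0, 6.05, 0, 5.5, 0, 0, 6.05, 0, 5.5, 0, 0, 6.05, 0, 5.5]'

```text
time_s: 38.67
tool_pos: [603.3, 17.5, 50.5]
eef_rot: [[0.133, 0.991, 0.001], [0.991, -0.133, -0.001], [-0.0, 0.002, -1.0]]
force: [-0.3, -1.3, -0.2]
finger_gap: 65.2
grasp_force: 20.0
```

Call:
servo_tool --motion '[0, 0, 0, 0, 8.8, 0, 0, 0, 0, 8.8, 0, 0, 0, 0, 8.8, 0, 0, 0, 0, 8.8, 0, 0, 0, 0, 8.8, 0, 0, -3, 0, 8.8, 0, 0, -7, 0, 8.8, 0, 0, -11, 0, 8.8, 0, 0, -15, 0, 8.8, 0, 0, -18, 0, 8.8, -4, -4, -18, 0, 8.8, -8, -6, -18, 0, 8.8, -11, -8, -18, 0, 8.8, -11, -8, -18, 0, 8.8, -11, -8, -18, 0, 8.8]'

```text
time_s: 39.92
tool_pos: [507.8, -82.4, 230.2]
eef_rot: [[0.136, 0.991, 0.0], [0.991, -0.136, -0.0], [-0.0, 0.0, -1.0]]
force: [-0.6, 0.1, 0.4]
finger_gap: 87.8
grasp_force: 0.0
```

```bash
python3 - <<'E'
from h import *
s=observe();print(s['time_s'],s['tool_pos'],s['force'])
p,d,s=snap('top','t8');C=cloud('top',d);X,Y,Z=np.moveaxis(C,2,0)
for n,c,r,a,b in(('drop',(547,97),28,62,100),('brown',(608,172),28,88,110),('jar',(602,18),45,90,115)):
    m=(abs(X-c[0])<r)&(abs(Y-c[1])<r)&(Z>a)&(Z<b);print(n,m.sum(),cv2.minEnclosingCircle(np.float32(C[m][:,:2])),np.percentile(Z[m],[50,98]))
p,_,_=snap('side','s2')
cv2.imwrite('pics/s2c.png',cv2.resize(p[130:330,180:400],None,fx=2.7,fy=2.7)[:,:,::-1])
E
```

```text
39.9167 [507.7539968  -82.35674408 230.17793978] [-0.56962918  0.06315535  0.37596924]
drop 52 ((547.1874389648438, 96.93850708007812), 9.644698143005371) [69.43864152 90.59095303]
brown 197 ((607.5736083984375, 173.3590087890625), 18.922325134277344) [ 99.18780197 104.54975749]
jar 175 ((606.0820922851562, 27.408342361450195), 29.35447883605957) [101.75193792 106.06200653]
```

View pics/s2c.png

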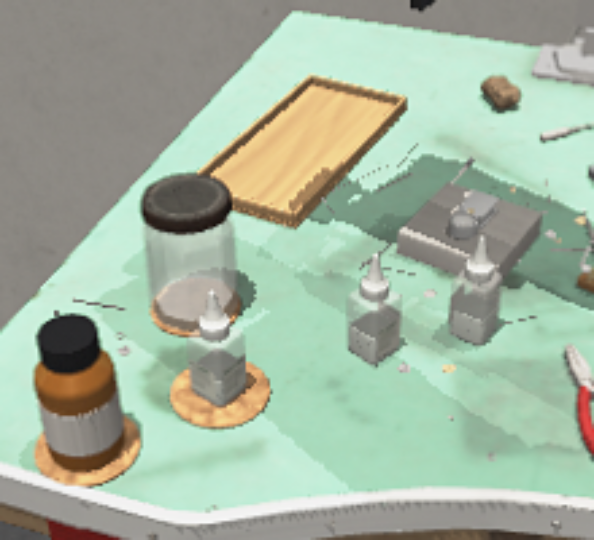

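Everything is standing on its coaster and the loupe lies on the block. The arm partly hides the jar from above, so I'll compare its position in the side view with where it started, then hand in.

```bash
python3 - <<'E'
from h import *
for f in('side0','s2'):
    p,d,s,C=load('side',f);X,Y,Z=np.moveaxis(C,2,0)
    m=(d>0)&(abs(X-602)<45)&(abs(Y-18)<45)&(Z>97)&(Z<108);P=np.float32(C[m][:,:2]);print(f,len(P),cv2.minEnclosingCircle(P),np.median(Z[m]))
E
python3 -c "
from plant import hand_in; print(hand_in())"
```

```text
side0 555 ((602.7676391601562, 19.67939567565918), 33.378597259521484) 101.87079004852836
s2 549 ((602.7265014648438, 19.663787841796875), 33.099056243896484) 101.87772404398123
the job is handed in; nothing more can be done
None
```

The job is handed in at about 40 s of the 141 s allowed: the three vessels went into the tray first, then the loupe onto the block (within about 1 mm of its middle), and each vessel stands upright on its own coaster within about 1 mm of where it started.

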